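Sweep turned rings through the gate into the ring lane

ROBOT

A 7-joint arm with a two-finger parallel gripper is mounted at the origin on a cart in front of the work surface, level with it; the furniture and walls round the work are solid. World frame = base frame: x ahead of the robot, y to its left, z up, the work surface at z = 0. Lengths are in m, angles in rad, forces in N, time in s.
With the tool pointing down it reaches from about 0.4 to 0.925 m from the base axis. Payload 4.1 kg.
Tool frame: the origin (TCP) lies midway between the tips of the shut fingers; the grasp point (between the pads) lies manip.tcp_to_grasp behind it (manip.tcp_to_grasp is the distance from the TCP to the grasp point, in m); z points along the fingers, y is the line along which they close (so a half turn about z gives the same grasp; the last joint's range is limited). The gripper opens to 85 mm and grips with 20 to 120 N. Pads are 22 mm wide; open, the fingers measure 114 mm over their backs; the gripper's body (76 mm by 85 mm) begins 54 mm behind the grasp point. The pads swing forward as they close: fully open they stand 13 mm farther back than shut.
Start: joints at [-1.399, 0.398, 0.045, 1.537, -0.019, 1.207, -0.051], TCP at [0.174, 0.626, 0.231] pointing down, gripper open.
Joint ranges: [-2.82, 2.82], [-0.49, 2.23], [-1.37, 1.46], [0, 2.46], [-1.36, 4.5], [0.23, 2], [-2.94, 2.94]. Speed limits (rad/s): [2.57, 2.57, 3.14, 3.14, 3.14, 3.14, 3.14].

INTERFACE

Orientations are given as a 3x3 rotation matrix whose columns are the frame's x, y, z axes.
In Python, from rig import manip gives the robot as it stands.
- The arm moves only by the tool move_arm, never from a script. Its argument "steps" is a list that holds one entry, the list of rows, each a list of 7 numbers: the shift along the tool's x, y, z in mm, then the turn, a rotation vector about the tool's x, y, z in degrees, then the opening, from -1 (shut) to 1 (fully open). In form: [[[x, y, z, rx, ry, rz, gripper], ...]]. A call has 1 to 8 rows; each row shifts and turns the commanded pose from where the row before left it, along the tool's axes as they then stand; what a row does not reach is not made up. A row lasts 1/8 s, in which the tool goes at most 62.5 mm and 10.7 degrees, less where a joint would pass 70% of its speed; a pose out of reach is approached as far as the arm can. A call with a gripper value outside its range is refused whole. The fingers move at their own pace and stop on an object; "newtons" is the grip in N (left out, the last holds). Time passes only in rows, so rows that do not move let the fingers close. It gives the time, the measured TCP pose, the force, the opening and the grip force at its end, in the units of the state.
- manip.sense(): the state, without advancing time (a new reading comes with each control period).
- manip.snapshot(name): name is "scene" or "side" or "wrist"; returns (picture, depth): 400x640x3 uint8, blue, green, red; 400x640 float32, m along the optical axis (not along the pixel's ray), 0 where there is no reading.
- manip.get_calibration(name): a dict with "fx", "fy", "cx", "cy" (pixels), "position" and "rotation" of the camera in the world; the wrist camera has in their place "T_tool_cam" (4x4, takes a point from camera to tool coordinates, whose origin is the TCP and whose axes are the flange's). Camera axes: x right, y down, z forward; pixel columns grow to the right and rows downward; lengths in m; the calibration is good to about 2 mm. A picture is of the moment at which its call begins: read the wrist's pose just before it. get_calibration takes no time and is no camera call.
- manip.sign_off(): hands the job in; it is judged then, once.
Trained networks look in the newest picture that a camera, given by its name, has taken for a name from the list of things; names that differ only in an ending like _2 or _b are one class to them, and where a whole thing is asked for, a point or a joint stands for the part that bears it (a point fixed in the world has none). Each returns a list of dicts, best first, with "score" (0 to 1); they miss things now and then, are a little off and sometimes report something else, mostly with a low value. They report only what shows in the picture. A call takes as long as a camera call.
- manip.spot_in(camera, name): "centre" ([x, y, z] in m, in the coordinates of the camera as it stood for that picture, good to about 4 mm: the middle of the surface that is visible of it).
The state is a dict: "time_s": time; "joint_positions": joint angles; "joint_vel": joint speeds; "joint_efforts": joint torques, N m; "tcp_pos": TCP position; "orientation": TCP orientation; "contact_force": force on the tool from outside, world axes, zero at the start; "wrist_torque": the same for the moment, N m; "finger_gap": opening from 0.0 (shut) to 1.0 (fully open); "grasp_force": force on a finger pad.
Only numpy, scipy, OpenCV 4.12 (cv2) and the standard library are available. Lean on these libraries where they do the work, as an engineer would, in place of code of your own. Each camera call takes 0.05 s, during which the arm holds its last target. There are 200 camera calls.

TASK

With the fingertips, push the dark wooden ring across the bench, through the brass gate and along the ring lane until it lies up against the stop at the far end; then push the pale wooden ring through the gate after it until it lies up against the dark one. Slide the rings flat on the bench one at a time, the pale one staying outside until the dark one is home; do not pick them up or tip them, and leave the knobs, goblet, sanding block and offcut block where they are. Finish with the fingers clear of everything.

Things in the scene. Friction and masses are not known exactly. Their poses are not given: they have to be found in the camera images.
- ring_lane: U-shaped wooden lane screwed to the bench (fixed; place and heading vary), origin mid-gate on the bench. +y points out of the lane through the funnel, the lane runs along -y, x across. Gate between two brass cheeks (y -12 to +4 mm): 68 mm wide; lane behind it 72 mm wide. Two wooden wings in front open at 45 degrees to 150 mm wide at y +39 mm. Walls 15 mm high; no floor, the bench runs through.
- lane_stop (a point): middle of the face of the dark wooden end stop (19 mm high), on the bench, 135 mm behind the gate: the lane's far end. Two rings fit in the lane in a row.
- dark_ring_center (a point): centre, half-way up (11 mm above the bench), of the dark grey-brown turned wooden ring lying flat, 58 mm outside diameter, about 28 mm hole, 22 mm high, about 30 g, loose; its z axis is up
- pale_ring_center (a point): centre, half-way up (9.5 mm above the bench), of the pale cream turned wooden ring lying flat, 60 mm outside diameter, 19 mm high, about 30 g, loose; its z axis is up
- knob_a: pale turned lid knob, 59 mm across, 40 mm high, loose bystander; origin under its foot
- knob_b: pale turned lid knob, 63 mm across, 34 mm high, loose bystander; origin under its foot
- knob_c: pale turned lid knob, 57 mm across, 36 mm high, loose bystander; origin under its foot
- goblet: pale turned goblet, 63 mm across, 110 mm high, loose bystander; origin under its foot
- sanding_block: brown sanding block, 47x87x28 mm, loose bystander; origin at the centre of its underside
- offcut: pale wooden offcut block, 40x75x32 mm, loose bystander; origin at the centre of its underside

How it is judged:
By the outcome, as a careful person would: the job done as asked, in the order asked, and still so for the second after the job is handed in, with the robot touching nothing.
It also fails if it takes over 72 s, if anything falls off the work surface, if the arm or the gripper's body presses on something with over 40 N, if the wrist force passes 120 N, or if a joint passes its speed limit or range.

## Working session

There is one attempt and no reset: what is moved stays moved. The work goes in short steps, Python scripts to look and compute and a tool call to move; the robot and the scene stay as the last step left them, time stands still between calls to the robot, and variables do not carry over. Pictures are saved under pics/ and viewed, at most 10 in all, crops included, and the job is handed in when it is done.

Besides the shell and the picture viewer there is one more tool, called as a command line: name --argument value ..., lists and objects as JSON in quotes. move_arm: Moves the arm, as the interface text tells. Its arguments: {"type":"object","properties":{"steps":{"type":"array"},"newtons":{"type":"number"}},"required":["steps"]}

```bash
mkdir -p pics
cat > h.py <<'E'
import numpy as np, cv2
from rig import manip
def cam(n):
    c=manip.get_calibration(n)
    if 'T_tool_cam' in c:
        s=manip.sense(); T=np.eye(4); T[:3,:3]=np.array(s['orientation']); T[:3,3]=s['tcp_pos']
        T=T@np.array(c['T_tool_cam'])
        return c,T[:3,:3],T[:3,3]
    return c,np.array(c['rotation']),np.array(c['position'])
def topmap(n,name,x0,x1,y0,y1,res=0.001,z=0.0):
    "orthographic warp of plane z; column = y, row = x (far up)"
    c,R,p=cam(n); im,d=manip.snapshot(n)
    K=np.array([[c['fx'],0,c['cx']],[0,c['fy'],c['cy']],[0,0,1]])
    # map pixel(u,v): y=y1-u*res, x=x1-v*res
    A=np.array([[0,-res,x1],[-res,0,y1],[0,0,z],[0,0,1]])
    H=K@np.hstack([R.T,(-R.T@p)[:,None]])@A
    o=cv2.warpPerspective(im,np.linalg.inv(H),(int((y1-y0)/res),int((x1-x0)/res)))
    return im,d,o
def world(n,d):
    c,R,p=cam(n); v,u=np.mgrid[:400,:640]
    P=np.stack([(u-c['cx'])/c['fx']*d,(v-c['cy'])/c['fy']*d,d],-1)
    return P@R.T+p
E
python3 - <<'E'
from h import *
s=manip.sense();print(s['tcp_pos'],s['orientation'],manip.tcp_to_grasp)
for n in ['scene','side']:
    im,d=manip.snapshot(n);cv2.imwrite(f'pics/{n}0.png',im);c,R,p=cam(n);print(n,p,R[:,2])
    for t in ['ring_lane','lane_stop','dark_ring_center','pale_ring_center','knob_a','goblet','sanding_block','offcut']:
        try:
            for r in manip.spot_in(n,t)[:4]: print(t,round(r['score'],2),np.round(R@r['centre']+p,3))
        except Exception as e: print(t,e)
E
```

```text
[0.17366293 0.62569901 0.23027336] [[-9.63597247e-01  2.67357783e-01 -4.01757835e-04]
 [ 2.67358056e-01  9.63595353e-01 -1.91440402e-03]
 [-1.24698834e-04 -1.95212764e-03 -9.99998087e-01]] 0.0187
scene [ 0.12131814 -0.67158051  0.96524146] [ 0.38250436  0.51395698 -0.7678142 ]
ring_lane 0.74 [ 0.565 -0.215  0.017]
lane_stop 0.84 [ 0.566 -0.211  0.014]
dark_ring_center 0.55 [0.611 0.148 0.022]
pale_ring_center 0.76 [0.45  0.133 0.018]
knob_a 0.76 [0.734 0.003 0.021]
knob_a 0.61 [0.754 0.077 0.018]
knob_a 0.56 [0.406 0.004 0.016]
goblet 0.89 [ 0.811 -0.103  0.081]
sanding_block 0.84 [ 0.374 -0.317  0.03 ]
offcut 0.59 [ 0.725 -0.176  0.03 ]
side [ 0.52784831 -0.89004706  0.55673736] [ 0.05741897  0.83967017 -0.54005284]
ring_lane 0.72 [ 0.572 -0.237  0.015]
lane_stop 0.71 [ 0.805 -0.112  0.084]
lane_stop 0.6 [ 0.573 -0.236  0.013]
dark_ring_center 0.84 [0.605 0.144 0.015]
dark_ring_center 0.69 [ 0.575 -0.234  0.015]
pale_ring_center 0.75 [0.451 0.131 0.016]
knob_a 0.71 [0.756 0.079 0.023]
knob_a 0.68 [0.412 0.005 0.013]
knob_a 0.66 [0.737 0.001 0.018]
knob_a 0.29 [0.606 0.142 0.018]
goblet 0.84 [ 0.804 -0.109  0.086]
goblet 0.18 [ 0.572 -0.235  0.013]
sanding_block 0.88 [ 0.379 -0.329  0.03 ]
sanding_block 0.66 [0.737 0.001 0.017]
offcut 0.67 [ 0.725 -0.187  0.035]
```

View pics/scene0.png

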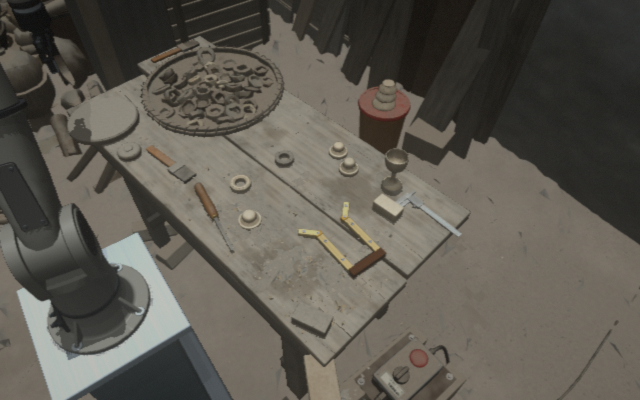

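The scene shows the dark ring at about (285,158), the pale ring at (240,183), the funnel wings at (308,233) and (346,212), and the stop at (367,262). A rectified top view will give the lane pose.

Run:
```python
from h import *
im,d,o=topmap('scene','',0.35,0.85,-0.38,0.22,0.001,0.015)
cv2.imwrite('pics/top1.png',o)
im,d,o2=topmap('side','',0.35,0.85,-0.38,0.22,0.001,0.015)
cv2.imwrite('pics/top2.png',o2)
```

```text
(no output)
```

View pics/top1.png

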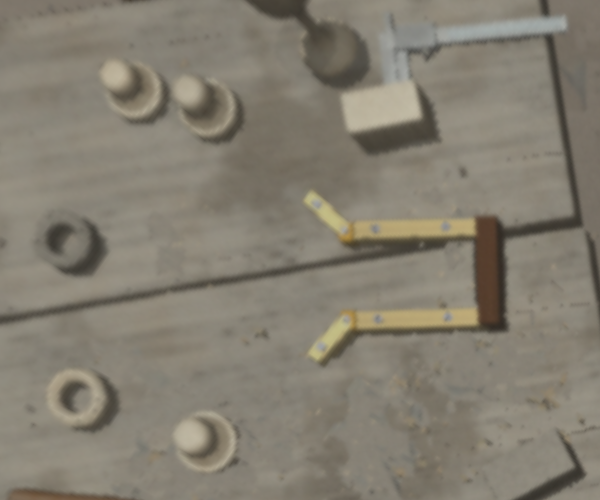

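View pics/top2.png

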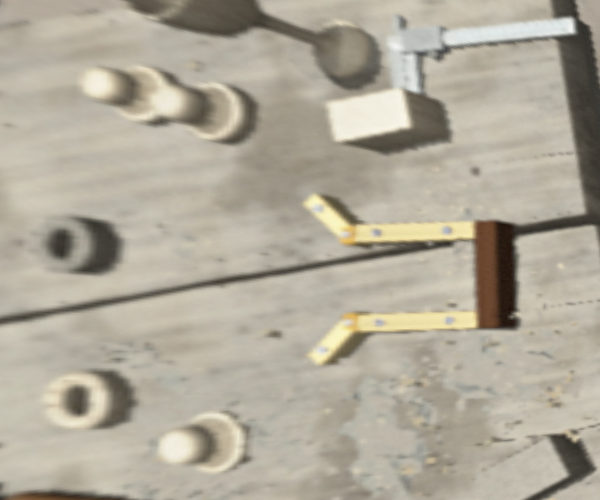

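The lane is almost along world -y. The gate is at about (0.574, -0.120) and the stop at (0.575, -0.255). The dark ring is at about (0.608, 0.152) and the pale ring at (0.450, 0.142). The path between them is clear. I'll turn the tool so its y axis lies along world x, and narrow the fingers to push on two points.

move_arm --steps '[[[0, 0, 0, 0, 0, 10.6, -0.4], [0, 0, 0, 0, 0, 10.6, -0.4], [0, 0, 0, 0, 0, 10.6, -0.4], [0, 0, 0, 0, 0, 10.6, -0.4], [0, 0, 0, 0, 0, 10.6, -0.4], [0, 0, 0, 0, 0, 10.6, -0.4], [0, 0, 0, 0, 0, 10.6, -0.4], [0, 0, 0, 0, 0, 0.3, -0.4]]]'

```text
time_s: 2.0
tcp_pos: [0.1737, 0.6264, 0.2313]
orientation: [[-0.002, 1.0, 0.0], [1.0, 0.002, -0.0], [-0.0, 0.0, -1.0]]
contact_force: [-0.4, -0.9, 0.4]
finger_gap: 0.299
grasp_force: 0.0
```

move_arm --steps '[[[-45, 55, 0, 0, 0, 0, -0.4], [-45, 55, 0, 0, 0, 0, -0.4], [-45, 55, 0, 0, 0, 0, -0.4], [-45, 55, 0, 0, 0, 0, -0.4], [-45, 55, 0, 0, 0, 0, -0.4], [-45, 55, 0, 0, 0, 0, -0.4], [-45, 55, 0, 0, 0, 0, -0.4], [-45, 49, 0, 0, 0, 0, -0.4]]]'

```text
time_s: 3.0
tcp_pos: [0.5598, 0.306, 0.2315]
orientation: [[-0.004, 1.0, 0.0], [1.0, 0.004, 0.001], [0.001, 0.0, -1.0]]
contact_force: [0.2, 1.2, -0.0]
finger_gap: 0.3
grasp_force: 0.0
```

Run:
```python
from h import *
s=manip.sense();print(s['tcp_pos'])
c,R,p=cam('wrist');print(p,R[:,2])
im,d=manip.snapshot('wrist');cv2.imwrite('pics/w0.png',im)
for t in ['dark_ring_center','pale_ring_center']:
    for r in manip.spot_in('wrist',t)[:2]: print(t,round(r['score'],2),np.round(R@r['centre']+p,3))
W=world('wrist',d); print(manip.sense()['tcp_pos'])
m=(d>0)&(W[...,2]>.012)&(W[...,2]<.03)
n,l,st,ce=cv2.connectedComponentsWithStats(m.astype(np.uint8))
for i in range(1,n):
    if st[i,4]>300:
        q=W[l==i]; print(st[i],np.round(q.min(0),3),np.round(q.max(0),3),np.round((np.percentile(q,1,0)+np.percentile(q,99,0))/2,3))
```

```text
[0.55984361 0.30596781 0.23148898]
[0.55962868 0.38019462 0.37398615] [ 0.00105801 -0.28661949 -0.95804392]
dark_ring_center 0.66 [0.585 0.158 0.017]
pale_ring_center 0.68 [0.446 0.167 0.013]
[0.56166471 0.30180395 0.23156799]
[   0    0   33   62 1650] [0.241 0.415 0.012] [0.28  0.469 0.022] [0.263 0.442 0.017]
[  133     0   427   138 23060] [0.39  0.338 0.012] [0.785 0.469 0.03 ] [0.588 0.405 0.02 ]
[348  13  23  24 351] [0.59  0.433 0.012] [0.61  0.454 0.03 ] [0.6   0.443 0.021]
[271  19  28  30 719] [0.516 0.424 0.012] [0.543 0.452 0.03 ] [0.53  0.437 0.021]
[  47   41   86  142 2394] [0.291 0.289 0.012] [0.355 0.433 0.016] [0.323 0.361 0.013]
[ 129  251   26   78 1538] [0.325 0.104 0.012] [0.36  0.204 0.028] [0.344 0.157 0.02 ]
[333 270  17  40 381] [0.578 0.125 0.012] [0.599 0.177 0.024] [0.588 0.152 0.018]
[207 275  40  26 423] [0.423 0.137 0.012] [0.472 0.171 0.02 ] [0.448 0.156 0.016]
```

View pics/w0.png

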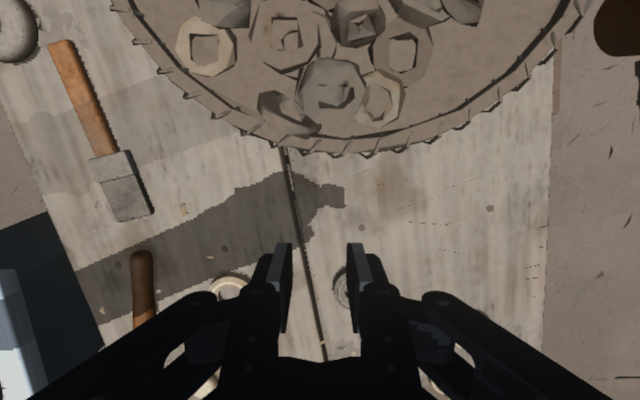

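The wrist view shows the rings largely hidden behind the fingers at (345,290) and (228,285). The visible parts agree with the estimates from the scene camera. The tray begins at y of about 0.34, so I'll stay short of it. Next I'll descend behind the dark ring.

move_arm --steps '[[[-20, 0, 20, 0, 0, 0, -0.4], [-25, 0, 45, 0, 0, 0, -0.4], [0, 0, 45, 0, 0, 0, -0.4], [0, 0, 45, 0, 0, 0, -0.4], [0, 0, 35, 0, 0, 0, -0.4], [0, 0, 20, 0, 0, 0, -0.4], [0, 0, 15, 0, 0, 0, -0.4], [0, 0, 0, 0, 0, 0, -0.4]]]'

```text
time_s: 4.15
tcp_pos: [0.558, 0.2623, 0.0059]
orientation: [[-0.001, 1.0, -0.001], [1.0, 0.001, -0.0], [-0.0, -0.001, -1.0]]
contact_force: [0.1, -0.2, 1.1]
finger_gap: 0.303
grasp_force: 0.0
```

Run:
```python
from h import *
s=manip.sense();print(s['tcp_pos'],s['contact_force'])
im,d=manip.snapshot('side');cv2.imwrite('pics/s1.png',cv2.resize(im[80:280,150:450],(750,500)))
```

```text
[0.55804603 0.26228964 0.0059303 ] [ 0.09414322 -0.2305759   1.12278093]
```

View pics/s1.png

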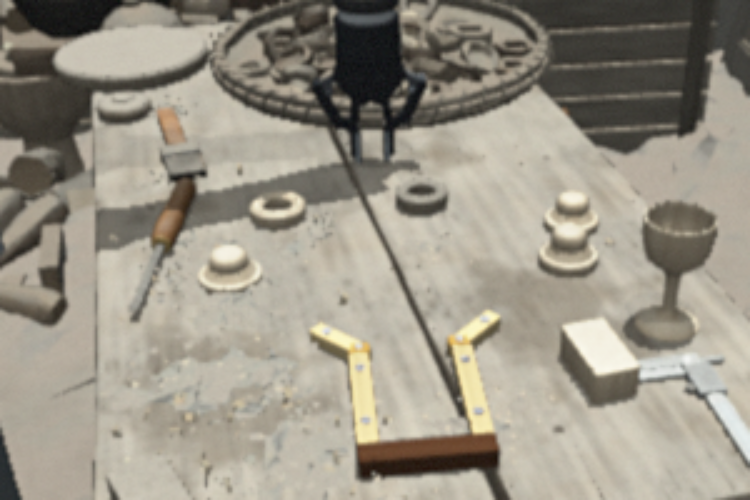

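The fingers are at (373,140), clear behind the dark ring at (420,195), which leaves a lateral shift of 50 mm. I'll align and then start pushing.

move_arm --steps '[[[0, 25, 0, 0, 0, 0, -0.4], [0, 25, 0, 0, 0, 0, -0.4], [-20, 0, 0, 0, 0, 0, -0.4], [-20, 0, 0, 0, 0, 0, -0.4], [-20, 0, 0, 0, 0, 0, -0.4], [-10, 0, 0, 0, 0, 0, -0.4], [-10, 0, 0, 0, 0, 0, -0.4], [-10, 0, 0, 0, 0, 0, -0.4]]]'

```text
time_s: 5.2
tcp_pos: [0.6084, 0.1722, 0.0064]
orientation: [[-0.001, 1.0, 0.0], [1.0, 0.001, 0.001], [0.001, 0.0, -1.0]]
contact_force: [-0.3, 1.4, 0.4]
finger_gap: 0.302
grasp_force: 0.2
```

```bash
cat >> h.py <<'E'
def rings(n='side'):
    s=manip.sense(); print('tcp',np.round(s['tcp_pos'],4),'F',np.round(s['contact_force'],1))
    c,R,p=cam(n); im,d=manip.snapshot(n)
    for t in ['dark_ring_center','pale_ring_center']:
        for r in manip.spot_in(n,t)[:2]: print(n,t,round(r['score'],2),np.round(R@r['centre']+p,3))
    return im,d
E
python3 - <<'E'
from h import *
rings();rings('scene')
E
```

```text
tcp [0.6084 0.1722 0.0064] F [-0.3  1.4  0.4]
side dark_ring_center 0.73 [0.609 0.119 0.013]
side pale_ring_center 0.57 [0.45  0.132 0.014]
side pale_ring_center 0.24 [0.415 0.002 0.011]
tcp [0.6084 0.1713 0.0063] F [-0.9  0.1  0.8]
scene dark_ring_center 0.49 [0.608 0.124 0.022]
scene pale_ring_center 0.71 [0.452 0.134 0.018]
scene pale_ring_center 0.36 [ 0.813 -0.103  0.081]
```

move_arm --steps '[[[-12, -2.1, 0, 0, 0, 0, -0.4], [-12, -2.1, 0, 0, 0, 0, -0.4], [-12, -2.1, 0, 0, 0, 0, -0.4], [-12, -2.1, 0, 0, 0, 0, -0.4], [-12, -2.1, 0, 0, 0, 0, -0.4], [-12, -2.1, 0, 0, 0, 0, -0.4], [-12, -2.1, 0, 0, 0, 0, -0.4], [-10, -2.1, 0, 0, 0, 0, -0.4]]]'

```text
time_s: 6.5
tcp_pos: [0.5915, 0.0771, 0.0063]
orientation: [[0.001, 1.0, 0.0], [1.0, -0.001, 0.0], [0.0, 0.0, -1.0]]
contact_force: [0.3, -0.0, -1.1]
finger_gap: 0.305
grasp_force: 0.1
```

move_arm --steps '[[[-12, -2.1, 0, 0, 0, 0, -0.4], [-12, -2.1, 0, 0, 0, 0, -0.4], [-12, -2.1, 0, 0, 0, 0, -0.4], [-12, -2.1, 0, 0, 0, 0, -0.4], [-12, -2.1, 0, 0, 0, 0, -0.4], [-12, -2.1, 0, 0, 0, 0, -0.4], [-8, -2.1, 0, 0, 0, 0, -0.4], [0, 0, 0, 0, 0, 0, -0.4]]]'

```text
time_s: 7.5
tcp_pos: [0.5766, -0.003, 0.0063]
orientation: [[0.002, 1.0, -0.0], [1.0, -0.002, -0.0], [-0.0, -0.0, -1.0]]
contact_force: [0.0, 0.3, -0.3]
finger_gap: 0.299
grasp_force: 0.0
```

Run:
```python
from h import *
im,d=rings();rings('scene')
cv2.imwrite('pics/s2.png',cv2.resize(im[130:290,200:440],(720,480)))
```

```text
tcp [ 0.5766 -0.003   0.0063] F [ 0.   0.3 -0.3]
side dark_ring_center 0.65 [ 0.572 -0.052  0.016]
side pale_ring_center 0.62 [0.448 0.128 0.015]
tcp [ 0.577  -0.0014  0.0063] F [-0.5 -0.8  0.1]
scene dark_ring_center 0.63 [ 0.579 -0.05   0.022]
scene pale_ring_center 0.79 [0.451 0.132 0.02 ]
```

View pics/s2.png

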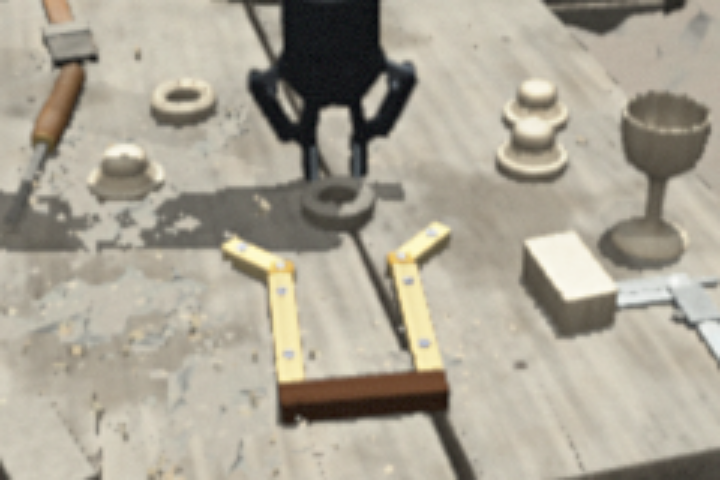

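The dark ring at (338,203) sits nested between the fingers and lined up with the gate centre at about (345,270). I'll push it in.

move_arm --steps '[[[-12, -1, 0, 0, 0, 0, -0.4], [-12, -1, 0, 0, 0, 0, -0.4], [-12, -0.5, 0, 0, 0, 0, -0.4], [-12, 0, 0, 0, 0, 0, -0.4], [-12, 0, 0, 0, 0, 0, -0.4], [-12, 0, 0, 0, 0, 0, -0.4], [-12, 0, 0, 0, 0, 0, -0.4], [-6, 0, 0, 0, 0, 0, -0.4]]]'

```text
time_s: 8.8
tcp_pos: [0.5743, -0.0932, 0.0063]
orientation: [[0.001, 1.0, 0.0], [1.0, -0.001, -0.0], [-0.0, 0.0, -1.0]]
contact_force: [0.3, 1.5, 0.5]
finger_gap: 0.302
grasp_force: 0.1
```

Run:
```python
from h import *
im,d=rings();rings('scene')
```

```text
tcp [ 0.5743 -0.0932  0.0063] F [0.3 1.5 0.5]
side pale_ring_center 0.69 [0.448 0.127 0.015]
tcp [ 0.5744 -0.0923  0.0063] F [-0.   1.1  0.8]
scene pale_ring_center 0.69 [0.452 0.133 0.019]
scene pale_ring_center 0.31 [ 0.368 -0.314  0.031]
```

move_arm --steps '[[[-12, 0, 0, 0, 0, 0, -0.4], [-12, 0, 0, 0, 0, 0, -0.4], [-12, 0, 0, 0, 0, 0, -0.4], [-12, 0, 0, 0, 0, 0, -0.4], [-12, 0, 0, 0, 0, 0, -0.4], [-10, 0, 0, 0, 0, 0, -0.4], [-6, 0, 0, 0, 0, 0, -0.4], [0, 0, 0, 0, 0, 0, -0.4]]]'

```text
time_s: 10.1
tcp_pos: [0.5743, -0.1686, 0.0063]
orientation: [[0.001, 1.0, 0.0], [1.0, -0.001, -0.0], [-0.0, 0.0, -1.0]]
contact_force: [-0.2, 0.2, 0.0]
finger_gap: 0.301
grasp_force: 0.0
```

move_arm --steps '[[[-3, 0, 0, 0, 0, 0, -0.4], [-3, 0, 0, 0, 0, 0, -0.4], [-3, 0, 0, 0, 0, 0, -0.4], [-3, 0, 0, 0, 0, 0, -0.4], [0, 0, 0, 0, 0, 0, -0.4]]]'

```text
time_s: 10.72
tcp_pos: [0.5743, -0.1805, 0.0063]
orientation: [[0.001, 1.0, 0.0], [1.0, -0.001, -0.0], [-0.0, 0.0, -1.0]]
contact_force: [-0.4, 0.5, -0.7]
finger_gap: 0.297
grasp_force: 0.0
```

Run:
```python
from h import *
im,d=rings();rings('scene')
cv2.imwrite('pics/s3.png',cv2.resize(im[160:290,240:420],(720,520)))
```

```text
tcp [ 0.5743 -0.1805  0.0063] F [-0.4  0.5 -0.7]
side dark_ring_center 0.56 [ 0.573 -0.224  0.015]
side dark_ring_center 0.29 [ 0.57  -0.248  0.015]
side pale_ring_center 0.75 [0.447 0.132 0.014]
tcp [ 0.5743 -0.18    0.0063] F [-0.4 -0.1  0.6]
scene dark_ring_center 0.82 [ 0.575 -0.226  0.021]
scene pale_ring_center 0.84 [0.447 0.132 0.016]
```

View pics/s3.png

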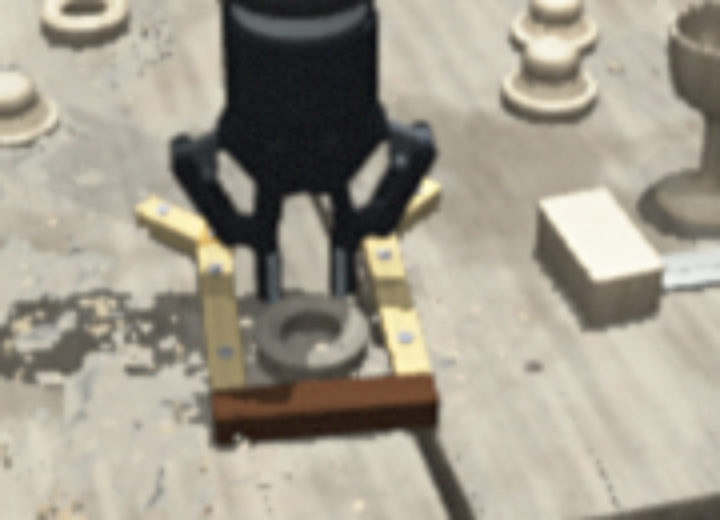

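The dark ring at (312,337) is in the lane and a few millimetres short of the stop at about (325,385). I'll creep until the force rises.

move_arm --steps '[[[-2, 0, 0, 0, 0, 0, -0.4], [-2, 0, 0, 0, 0, 0, -0.4], [-2, 0, 0, 0, 0, 0, -0.4], [0, 0, 0, 0, 0, 0, -0.4]]]'

```text
time_s: 11.52
tcp_pos: [0.5743, -0.1864, 0.0063]
orientation: [[0.001, 1.0, 0.0], [1.0, -0.001, -0.0], [-0.0, 0.0, -1.0]]
contact_force: [0.4, 1.0, 0.2]
finger_gap: 0.304
grasp_force: 0.0
```

move_arm --steps '[[[-1.5, 0, 0, 0, 0, 0, -0.4], [-1.5, 0, 0, 0, 0, 0, -0.4], [0, 0, 0, 0, 0, 0, -0.4]]]'

```text
time_s: 11.9
tcp_pos: [0.5743, -0.1892, 0.0063]
orientation: [[0.0, 1.0, 0.0], [1.0, -0.0, -0.0], [-0.0, 0.0, -1.0]]
contact_force: [-0.5, 0.3, -0.1]
finger_gap: 0.302
grasp_force: 0.0
```

move_arm --steps '[[[-1.5, 0, 0, 0, 0, 0, -0.4], [-1.5, 0, 0, 0, 0, 0, -0.4], [0, 0, 0, 0, 0, 0, -0.4]]]'

```text
time_s: 12.28
tcp_pos: [0.5743, -0.192, 0.0063]
orientation: [[0.0, 1.0, -0.0], [1.0, -0.0, 0.0], [0.0, -0.0, -1.0]]
contact_force: [-0.1, -0.0, -0.4]
finger_gap: 0.304
grasp_force: 0.1
```

move_arm --steps '[[[-1, 0, 0, 0, 0, 0, -0.4], [-1, 0, 0, 0, 0, 0, -0.4], [0, 0, 0, 0, 0, 0, -0.4]]]'

```text
time_s: 12.65
tcp_pos: [0.5744, -0.1924, 0.0062]
orientation: [[-0.001, 1.0, -0.001], [1.0, 0.001, 0.002], [0.002, -0.001, -1.0]]
contact_force: [-0.3, 4.5, 1.2]
finger_gap: 0.303
grasp_force: 2.2
```

The contact force rose to 4.5 N, so the dark ring is home against the stop. I'll back off, lift, and go behind the pale ring with the tool turned 34°, so the push direction is (0.56, -0.83).

move_arm --steps '[[[6, 0, 0, 0, 0, 0, -0.4], [12, 0, 0, 0, 0, 0, -0.4], [2, 0, -20, 0, 0, 0, -0.4], [0, 0, -35, 0, 0, 0, -0.4], [0, 0, -35, 0, 0, 0, -0.4], [0, 0, -20, 0, 0, 0, -0.4], [0, 0, 0, 0, 0, 0, -0.4]]]'

```text
time_s: 13.52
tcp_pos: [0.576, -0.175, 0.1193]
orientation: [[0.001, 1.0, 0.006], [1.0, -0.001, -0.001], [-0.001, 0.006, -1.0]]
contact_force: [0.8, -0.7, -0.5]
finger_gap: 0.294
grasp_force: 0.0
```

move_arm --steps '[[[30, -12, 0, 0, 0, 0, -0.4], [48, -21, 0, 0, 0, 0, -0.4], [48, -21, 0, 0, 0, 0, -0.4], [48, -21, 0, 0, 0, 0, -0.4], [48, -21, 0, 0, 0, 0, -0.4], [48, -21, 0, 0, 0, 0, -0.4], [48, -21, 0, 0, 0, 0, -0.4], [48, -20, 0, 0, 0, 0, -0.4]]]'

```text
time_s: 14.52
tcp_pos: [0.4151, 0.193, 0.1159]
orientation: [[0.0, 1.0, -0.0], [1.0, -0.0, -0.0], [-0.0, -0.0, -1.0]]
contact_force: [0.9, -0.5, -0.3]
finger_gap: 0.3
grasp_force: 0.0
```

move_arm --steps '[[[0, 0, 0, 0, 0, -8.5, -0.4], [0, 0, 0, 0, 0, -8.5, -0.4], [0, 0, 0, 0, 0, -8.5, -0.4], [0, 0, 0, 0, 0, -8.5, -0.4], [0, 0, 0, 0, 0, 0, -0.4]]]'

```text
time_s: 15.15
tcp_pos: [0.416, 0.1915, 0.1158]
orientation: [[-0.557, 0.83, -0.001], [0.83, 0.557, -0.001], [-0.0, -0.001, -1.0]]
contact_force: [-0.5, 0.5, 0.5]
finger_gap: 0.299
grasp_force: 0.0
```

Run:
```python
from h import *
rings();rings('scene')
im,d,o=topmap('side','',0.35,0.85,-0.38,0.22,0.001,0.015)
cv2.imwrite('pics/top3.png',o)
```

```text
tcp [0.416  0.1915 0.1158] F [-0.5  0.5  0.5]
side dark_ring_center 0.57 [ 0.572 -0.229  0.018]
side pale_ring_center 0.48 [0.45  0.13  0.017]
tcp [0.4162 0.1918 0.1161] F [-0.1 -0.7 -0.1]
scene dark_ring_center 0.61 [ 0.575 -0.233  0.022]
scene dark_ring_center 0.21 [0.759 0.078 0.017]
scene pale_ring_center 0.51 [0.448 0.133 0.022]
```

View pics/top3.png

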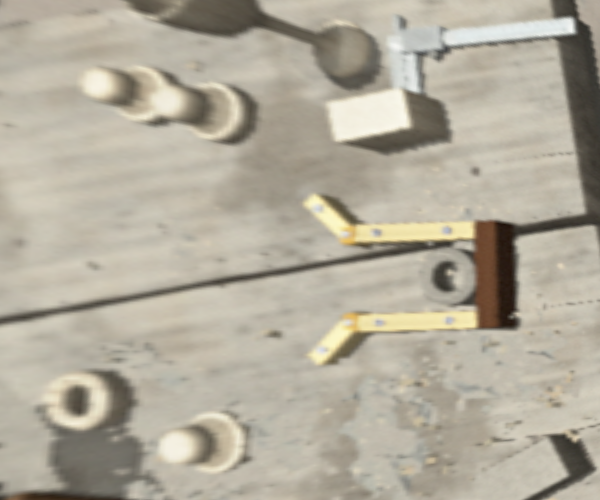

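The dark ring at (448,276) lies against the stop, and the pale ring at (80,400) has not moved. I'll descend and push it diagonally.

move_arm --steps '[[[0, 0, 30, 0, 0, 0, -0.4], [0, 0, 35, 0, 0, 0, -0.4], [0, 0, 25, 0, 0, 0, -0.4], [0, 0, 15, 0, 0, 0, -0.4], [0, 0, 5, 0, 0, 0, -0.4], [0, 0, 0, 0, 0, 0, -0.4], [-10, 0, 0, 0, 0, 0, -0.4], [-10, 0, 0, 0, 0, 0, -0.4]]]'

```text
time_s: 16.5
tcp_pos: [0.4286, 0.175, 0.007]
orientation: [[-0.559, 0.829, 0.002], [0.829, 0.559, 0.001], [-0.0, 0.002, -1.0]]
contact_force: [-0.4, -0.6, 0.4]
finger_gap: 0.301
grasp_force: 0.0
```

move_arm --steps '[[[-12, 0, 0, 0, 0, 0, -0.4], [-12, 0, 0, 0, 0, 0, -0.4], [-12, 0, 0, 0, 0, 0, -0.4], [-12, 0, 0, 0, 0, 0, -0.4], [-12, 0, 0, 0, 0, 0, -0.4], [-12, 0, 0, 0, 0, 0, -0.4], [-12, 0, 0, 0, 0, 0, -0.4], [-6, 0, 0, 0, 0, 0, -0.4]]]'

```text
time_s: 17.5
tcp_pos: [0.4784, 0.0999, 0.0063]
orientation: [[-0.558, 0.83, 0.0], [0.83, 0.558, -0.0], [-0.0, 0.0, -1.0]]
contact_force: [-0.1, -0.4, 0.0]
finger_gap: 0.298
grasp_force: 0.2
```

Run:
```python
from h import *
rings();rings('scene')
```

```text
tcp [0.4784 0.0999 0.0063] F [-0.1 -0.4  0. ]
side dark_ring_center 0.91 [ 0.575 -0.227  0.016]
side pale_ring_center 0.67 [0.495 0.059 0.016]
tcp [0.478  0.1006 0.0062] F [ 0.6 -0.2 -1.3]
scene dark_ring_center 0.71 [ 0.577 -0.236  0.025]
scene pale_ring_center 0.68 [0.497 0.059 0.021]
```

move_arm --steps '[[[-12, 0, 0, 0, 0, 0, -0.4], [-12, 0, 0, 0, 0, 0, -0.4], [-12, 0, 0, 0, 0, 0, -0.4], [-12, 0, 0, 0, 0, 0, -0.4], [-12, 0, 0, 0, 0, 0, -0.4], [-12, 0, 0, 0, 0, 0, -0.4], [-12, 0, 0, 0, 0, 0, -0.4], [-6, 0, 0, 0, 0, 0, -0.4]]]'

```text
time_s: 18.8
tcp_pos: [0.5288, 0.0252, 0.0063]
orientation: [[-0.558, 0.83, 0.0], [0.83, 0.558, -0.0], [-0.0, 0.0, -1.0]]
contact_force: [0.9, 1.3, -0.2]
finger_gap: 0.301
grasp_force: 0.1
```

move_arm --steps '[[[-12, 0, 0, 0, 0, 0, -0.4], [-12, 0, 0, 0, 0, 0, -0.4], [-10, 0, 0, 0, 0, 0, -0.4], [-8, 0, 0, 0, 0, 0, -0.4], [0, 0, 0, 0, 0, 0, -0.4]]]'

```text
time_s: 19.42
tcp_pos: [0.5521, -0.0094, 0.0063]
orientation: [[-0.558, 0.83, 0.0], [0.83, 0.558, -0.0], [-0.0, 0.0, -1.0]]
contact_force: [-0.4, 0.4, 0.1]
finger_gap: 0.298
grasp_force: 0.0
```

Run:
```python
from h import *
rings();rings('scene')
```

```text
tcp [ 0.5521 -0.0094  0.0063] F [-0.4  0.4  0.1]
side dark_ring_center 0.84 [ 0.573 -0.228  0.019]
side pale_ring_center 0.78 [ 0.569 -0.055  0.015]
tcp [ 0.5515 -0.0082  0.0062] F [-0.4 -0.2  0.2]
scene dark_ring_center 0.51 [ 0.574 -0.232  0.02 ]
scene pale_ring_center 0.72 [ 0.572 -0.05   0.02 ]
```

The pale ring is at about (0.573, -0.042), in front of the gate. I'll back off, square the tool, and line up on x = 0.574.

move_arm --steps '[[[20, 0, 0, 0, 0, 0, -0.4], [25, 0, 0, 0, 0, 0, -0.4], [0, 0, 0, 0, 0, 8.5, -0.4], [0, 0, 0, 0, 0, 8.5, -0.4], [0, 0, 0, 0, 0, 8.5, -0.4], [0, 0, 0, 0, 0, 8.5, -0.4], [0, 23, 0, 0, 0, 0, -0.4], [0, 23, 0, 0, 0, 0, -0.4]]]'

```text
time_s: 20.72
tcp_pos: [0.5719, 0.0307, 0.0062]
orientation: [[-0.002, 1.0, -0.001], [1.0, 0.002, 0.001], [0.001, -0.001, -1.0]]
contact_force: [0.2, 0.3, -0.1]
finger_gap: 0.299
grasp_force: 0.0
```

move_arm --steps '[[[0, 0.5, 0, 0, 0, 0, -0.4], [-12, 0, 0, 0, 0, 0, -0.4], [-12, 0, 0, 0, 0, 0, -0.4], [-12, 0, 0, 0, 0, 0, -0.4], [-6, 0, 0, 0, 0, 0, -0.4], [0, 0, 0, 0, 0, 0, -0.4]]]'

```text
time_s: 21.48
tcp_pos: [0.5729, -0.0143, 0.0063]
orientation: [[0.002, 1.0, 0.0], [1.0, -0.002, -0.0], [-0.0, 0.0, -1.0]]
contact_force: [1.1, -0.1, -0.5]
finger_gap: 0.301
grasp_force: 0.0
```

Run:
```python
from h import *
im,d=rings();rings('scene')
cv2.imwrite('pics/s4.png',cv2.resize(im[130:290,200:440],(720,480)))
```

```text
tcp [ 0.5729 -0.0143  0.0063] F [ 1.1 -0.1 -0.5]
side dark_ring_center 0.59 [ 0.574 -0.228  0.017]
side pale_ring_center 0.71 [ 0.568 -0.066  0.015]
tcp [ 0.5731 -0.0128  0.0062] F [ 0.8 -0.3 -0.6]
scene dark_ring_center 0.54 [ 0.578 -0.234  0.02 ]
scene dark_ring_center 0.25 [0.404 0.005 0.017]
scene pale_ring_center 0.57 [ 0.57  -0.064  0.018]
```

View pics/s4.png

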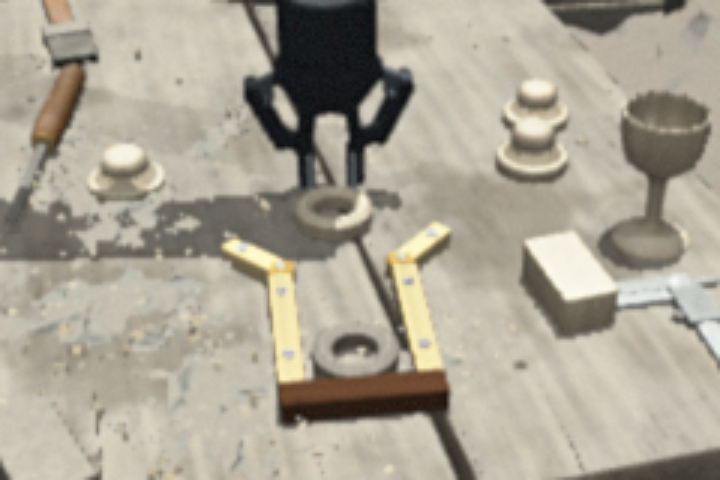

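The pale ring at (334,213) is lined up with the gate, and the dark ring is still home at (355,350). I'll push it in.

move_arm --steps '[[[-12, 0.5, 0, 0, 0, 0, -0.4], [-12, 0.5, 0, 0, 0, 0, -0.4], [-12, 0, 0, 0, 0, 0, -0.4], [-12, 0, 0, 0, 0, 0, -0.4], [-12, 0, 0, 0, 0, 0, -0.4], [-12, 0, 0, 0, 0, 0, -0.4], [-6, 0, 0, 0, 0, 0, -0.4], [0, 0, 0, 0, 0, 0, -0.4]]]'

```text
time_s: 22.78
tcp_pos: [0.574, -0.092, 0.0063]
orientation: [[0.001, 1.0, 0.0], [1.0, -0.001, -0.0], [-0.0, 0.0, -1.0]]
contact_force: [0.5, 0.2, -0.5]
finger_gap: 0.3
grasp_force: 0.0
```

move_arm --steps '[[[-8, 0, 0, 0, 0, 0, -0.4], [-8, 0, 0, 0, 0, 0, -0.4], [-5, 0, 0, 0, 0, 0, -0.4], [-3, 0, 0, 0, 0, 0, -0.4], [0, 0, 0, 0, 0, 0, -0.4]]]'

```text
time_s: 23.4
tcp_pos: [0.5739, -0.1157, 0.0063]
orientation: [[0.001, 1.0, -0.0], [1.0, -0.001, 0.0], [0.0, -0.0, -1.0]]
contact_force: [0.5, -0.8, 0.3]
finger_gap: 0.3
grasp_force: 0.0
```

move_arm --steps '[[[-2, 0, 0, 0, 0, 0, -0.4], [-2, 0, 0, 0, 0, 0, -0.4], [-2, 0, 0, 0, 0, 0, -0.4], [0, 0, 0, 0, 0, 0, -0.4]]]'

```text
time_s: 23.9
tcp_pos: [0.574, -0.1216, 0.0063]
orientation: [[0.001, 1.0, 0.0], [1.0, -0.001, -0.0], [-0.0, 0.0, -1.0]]
contact_force: [-0.8, 1.0, -0.4]
finger_gap: 0.301
grasp_force: 0.0
```

move_arm --steps '[[[-2, 0, 0, 0, 0, 0, -0.4], [-2, 0, 0, 0, 0, 0, -0.4], [-2, 0, 0, 0, 0, 0, -0.4], [0, 0, 0, 0, 0, 0, -0.4]]]'

```text
time_s: 24.4
tcp_pos: [0.574, -0.1277, 0.0063]
orientation: [[0.001, 1.0, 0.0], [1.0, -0.001, -0.0], [-0.0, 0.0, -1.0]]
contact_force: [0.1, 0.1, -0.1]
finger_gap: 0.302
grasp_force: 0.0
```

move_arm --steps '[[[-1.5, 0, 0, 0, 0, 0, -0.4], [-1.5, 0, 0, 0, 0, 0, -0.4], [0, 0, 0, 0, 0, 0, -0.4]]]'

```text
time_s: 24.78
tcp_pos: [0.574, -0.1306, 0.0063]
orientation: [[0.0, 1.0, 0.0], [1.0, -0.0, -0.0], [-0.0, 0.0, -1.0]]
contact_force: [-0.7, 0.3, 0.2]
finger_gap: 0.299
grasp_force: 0.0
```

move_arm --steps '[[[-1, 0, 0, 0, 0, 0, -0.4], [-1, 0, 0, 0, 0, 0, -0.4], [0, 0, 0, 0, 0, 0, -0.4]]]'

```text
time_s: 25.15
tcp_pos: [0.574, -0.1324, 0.0063]
orientation: [[0.0, 1.0, 0.0], [1.0, -0.0, 0.0], [0.0, 0.0, -1.0]]
contact_force: [0.0, -0.3, -0.3]
finger_gap: 0.298
grasp_force: 0.1
```

move_arm --steps '[[[-1, 0, 0, 0, 0, 0, -0.4], [-1, 0, 0, 0, 0, 0, -0.4], [0, 0, 0, 0, 0, 0, -0.4]]]'

```text
time_s: 25.52
tcp_pos: [0.5741, -0.1333, 0.0062]
orientation: [[-0.001, 1.0, -0.0], [1.0, 0.001, 0.001], [0.001, -0.0, -1.0]]
contact_force: [0.4, 3.5, 0.9]
finger_gap: 0.303
grasp_force: 1.3
```

The force rose to 3.5 N at the expected position, so the pale ring is against the dark one. I'll back off, lift and check.

move_arm --steps '[[[5, 0, 0, 0, 0, 0, -0.4], [15, 0, 0, 0, 0, 0, -0.4], [10, 0, -15, 0, 0, 0, -0.4], [20, 0, -40, 0, 0, 0, -0.4], [40, 0, -40, 0, 0, 0, -0.4], [40, 0, -20, 0, 0, 0, -0.4], [40, 0, 0, 0, 0, 0, -0.4], [0, 0, 0, 0, 0, 0, -0.4]]]'

```text
time_s: 26.52
tcp_pos: [0.5743, 0.0413, 0.1225]
orientation: [[-0.008, 1.0, 0.002], [1.0, 0.008, 0.003], [0.003, 0.002, -1.0]]
contact_force: [-0.3, -0.3, -0.0]
finger_gap: 0.3
grasp_force: 0.0
```

Run:
```python
from h import *
rings()
im,d,o=topmap('side','',0.45,0.7,-0.32,-0.02,0.0004,0.02)
cv2.imwrite('pics/top4.png',o[:600,:800])
```

```text
tcp [0.5743 0.0413 0.1225] F [-0.3 -0.3 -0. ]
side dark_ring_center 0.82 [ 0.573 -0.228  0.017]
side pale_ring_center 0.68 [ 0.573 -0.172  0.018]
```

View pics/top4.png

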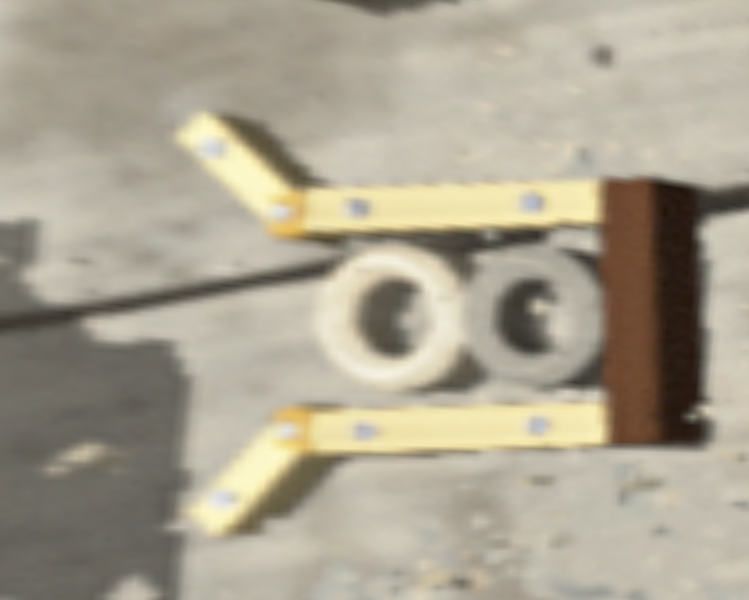

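The dark ring at (537,315) touches the stop at x≈603, and the pale ring at (393,315) touches the dark one. The fingers are clear of everything.

```bash
python3 -c "
from rig import manip
print(manip.sign_off())"
```

```text
the job is handed in; nothing more can be done
None
```

The job is handed in at about 27 s: the dark ring lies against the stop, the pale ring lies against the dark one, the fingers are clear, and the bystanders were not touched by the pushes.

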